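Twist the terracotta urn into the diorama

TASK

Take the terracotta-coloured urn and start its foot in the round socket in the cork diorama base, with its two handles pointing across the line of the two white stones. Then press it down while twisting it, until its shoulder sits fully home on the base, the urn is upright and its handles point at the two white stones. Let go of it and leave the white and the blue urn where they are.

Things in the scene. Friction and masses are not known exactly. Their poses are not given: they have to be found in the camera images.
- urn_terracotta: Terracotta urn, 88 mm tall, upright. Origin: centre of its underside, z up. Foot 44 mm across, 30 mm high (lowest 7 mm taper to 35); shoulder disc 62 mm across, 30-38 mm up; straight round body 56 mm across, 38-88 mm up: grip it from above across y. Two handles along +x and -x, 46-82 mm up, reach 48 mm from the axis; either may face either stone. 0.13-0.25 kg.
- urn_white: Bystander: a white urn of the same shape, size, origin and axes. Leave it alone.
- urn_blue: Bystander: a blue urn of the same shape, size, origin and axes. Leave it alone.
- socket (a point): Socket in a fixed cork-topped slab, 42 mm thick; where the urn's origin is when home, 30 mm below the cork (shoulder then rests on it). x: line of the two white stones (flat discs, 65 mm either side); y: towards a 250 mm model tree 195 mm away; z up. Hole 47 mm wide; sprung rubber pads grip the foot over the last 16 mm: about 10-25 N pressed straight, less when twisted; it never sinks by itself.
Things that resemble listed ones, but are neither listed nor needed, are in the scene too. Of the things that look like the urn_terracotta, take the one that is farthest to the robot's right at the start.

How it is judged:
By the outcome, as a careful person would: the job done as asked, in the order asked, and still so for the second after the job is handed in, with the robot touching nothing.
It also fails if it takes over 56 s, if anything falls off the work surface, if the arm or the gripper's body presses on something with over 40 N, if the wrist force passes 120 N, or if a joint passes its speed limit or range.

ROBOT

A 6-joint arm with a two-finger parallel gripper is mounted at the origin on the work surface. World frame = base frame: x ahead of the robot, y to its left, z up, the work surface at z = 0. Lengths are in m, angles in rad, forces in N, time in s.
With the tool pointing down it reaches from about 0.35 to 0.775 m from the base axis. Payload 7.3 kg.
Tool frame: the origin (TCP) lies at the centre of the arm's flange, where the gripper is bolted on; the fingertips stand 178 mm ahead of it and the grasp point (between the pads) lies 159 mm ahead of it; z points along the fingers, y is the line along which they close (so a half turn about z gives the same grasp; the last joint's range is limited). The gripper opens to 92 mm and grips with 3 to 60 N. Pads are 19 mm wide; open, the fingers measure 130 mm over their backs; the gripper's body (75 mm by 190 mm) begins 47 mm behind the grasp point.
Start: joints at [-1.452, 0.342, 1.524, -0, 1.275, -0.146], TCP at [0.137, -0.507, 0.405] pointing down, gripper open.
Joint ranges: [-2.53, 2.53], [-0.77, 2.02], [0.04, 2.7], [-1, 4.14], [0.28, 2.66], [-3.11, 3.11]. Speed limits (rad/s): [2.57, 2.57, 3.14, 3.14, 3.14, 3.14].

INTERFACE

Orientations are given as [roll, pitch, yaw] about the fixed x, y, z axes, in that order (R = Rz(yaw) Ry(pitch) Rx(roll)).
In Python, from cell import robot gives the robot as it stands.
- The arm moves only by the tool move_tool, called after "Request:" by a JSON object that holds its "method" and its "body". Schema: {"type":"object","properties":{"ticks":{"type":"array","items":{"type":"object","properties":{"pos":{"type":"array","items":{"type":"number"},"minItems":3,"maxItems":3},"rot":{"type":"array","items":{"type":"number"},"minItems":3,"maxItems":3}},"additionalProperties":false},"minItems":1,"maxItems":8},"finger_gap":{"type":"number"},"squeeze":{"type":"number"},"only":{"type":"string"},"quiet":{"type":"boolean"},"lines":{"type":"string"}},"required":["ticks"],"additionalProperties":false}. ticks is a list of rows, 1 to 8 of them, each an object with the fields pos (a list: dx, dy, dz in fractions of the full range, 1 being 0.2 m), rot (a list: a rotation vector rx, ry, rz in a scale on which 1.0 is 180 degrees); a field left out counts as zero; each row shifts and turns the commanded pose from where the row before left it, along the tool's axes as they then stand; what a row does not reach is not made up. A row lasts 1/12 s, in which the tool goes at most 0.0417 m and 0.125 rad, less where a joint would pass 70% of its speed; a pose out of reach is approached as far as the arm can. finger_gap is the finger opening in m, set as the call begins (left out keeps the last). The fingers move at their own pace and stop on an object; squeeze is the grip in N (left out, the last holds). Time passes only in rows, so rows that do not move let the fingers close. The tool returns the time, the measured TCP pose, the force, the opening and the grip force at its end. only (a regular expression) keeps the lines of the reply that match it, lines (a string "A,B") keeps lines A to B, and quiet returns only ok. Input that does not fit is refused with a message, and nothing moves.
- robot.observe(): the state, without advancing time (a new reading comes with each control period).
- robot.read_camera(name): name is "scene" or "side" or "wrist"; returns a dict with "image" (400x640x3 uint8, red, green, blue), "fx", "fy", "cx", "cy" (pixels), "k1" (the pictures are not rectified: a ray, as slopes to the right and down, at radius r is drawn at 1 + k1 r^2 times it, then the intrinsics apply), "pose" (4x4, takes a point from camera to world coordinates). Camera axes: x right, y down, z forward; pixel columns grow to the right and rows downward; lengths in m; the calibration is good to about 2 mm. A picture is of the moment at which its call begins. There is no depth.
- robot.hand_in(): hands the job in; it is judged then, once.
The state is a dict: "time": time; "qpos": joint angles; "qvel": joint speeds; "joint_efforts": joint torques, N m; "tool_pos": TCP position; "tool_rot": TCP orientation; "contact_force": force on the tool from outside, world axes, zero at the start; "torque": the same for the moment, N m; "opening": finger opening in m; "grip_force": force on a finger pad.
Only numpy, scipy, OpenCV 4.12 (cv2) and the standard library are available. Lean on these libraries where they do the work, as an engineer would, in place of code of your own. Each camera call takes 0.05 s, during which the arm holds its last target. There are 200 camera calls.

## Working session

There is one attempt and no reset: what is moved stays moved. The work goes in short steps, Python scripts to look and compute and a tool call to move; the robot and the scene stay as the last step left them, time stands still between calls to the robot, and variables do not carry over. Pictures are saved under pics/ and viewed, at most 10 in all, crops included, and the job is handed in when it is done.

```bash
mkdir -p pics; ls
```

Create h.py:
```python
from cell import robot
import cv2, numpy as np, json
from scipy.spatial.transform import Rotation as R
def snap(name,tag):
    c=robot.read_camera(name); cv2.imwrite(f'pics/{tag}.png',c['image'][...,::-1])
    np.savez(f'pics/{tag}.npz',**{k:np.array(v) for k,v in c.items()}); return c
def ray(c,u,v):
    d=np.array([(u-c['cx'])/c['fx'],(v-c['cy'])/c['fy']]); k=c['k1']; s=d.copy()
    for _ in range(30): s=d/(1+k*(s@s))
    T=np.array(c['pose']); r=T[:3,:3]@np.array([s[0],s[1],1]); return T[:3,3],r
def onz(c,u,v,z):
    o,r=ray(c,u,v); return o+r*(z-o[2])/r[2]
def proj(c,p):
    T=np.array(c['pose']); q=T[:3,:3].T@(np.array(p)-T[:3,3]); s=q[:2]/q[2]; s=s*(1+c['k1']*(s@s)); return float(s[0]*c['fx']+c['cx']),float(s[1]*c['fy']+c['cy'])
def load(tag): return dict(np.load(f'pics/{tag}.npz'))
```

Run:
```python
from h import *
for n in ['scene','side','wrist']:
    c=snap(n,n+'0'); print(n,np.round(c['pose'],3).tolist(),c['fx'],c['k1'])
s=robot.observe(); print(s)
```

```text
pics
scene [[0.722, 0.484, -0.495, 0.899], [0.692, -0.524, 0.497, -0.509], [-0.019, -0.701, -0.713, 0.693], [0.0, 0.0, 0.0, 1.0]] 412.78699046541436 -0.06258886753893653
side [[-0.993, -0.07, 0.092, 0.344], [-0.115, 0.505, -0.855, 1.066], [0.014, -0.86, -0.51, 0.677], [0.0, 0.0, 0.0, 1.0]] 518.7316570656939 0.04399017420935958
wrist [[0.262, -0.926, -0.273, 0.211], [-0.965, -0.251, -0.072, -0.487], [-0.002, 0.283, -0.959, 0.384], [0.0, 0.0, 0.0, 1.0]] 293.6523990726444 -0.038429224021984745
{'time': 0.15, 'qpos': array([-1.45197326e+00,  3.42562618e-01,  1.52477575e+00,  9.24811109e-06,
        1.27539766e+00, -1.45999928e-01]), 'qvel': array([ 0.00100784, -0.00280605, -0.0029109 , -0.00063883, -0.00019473,
        0.000213  ]), 'joint_efforts': array([ 2.29557343e-03, -4.31469941e+01, -2.44353247e+01,  7.17556709e-02,
        5.38203120e-02, -8.26946166e-05]), 'tool_pos': array([ 0.13742424, -0.5065982 ,  0.40421215]), 'tool_rot': array([-3.14046273e+00, -1.75090757e-04,  2.64820194e-01]), 'contact_force': array([ 0.42547427, -0.47599761,  0.47063419]), 'torque': array([-0.01111815, -0.0534867 ,  0.00937171]), 'grip_force': 0.0, 'opening': 0.09207384753569119}
```

View pics/scene0.png

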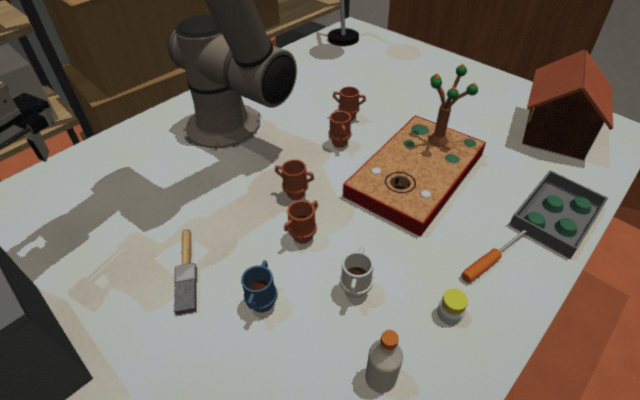

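View pics/side0.png

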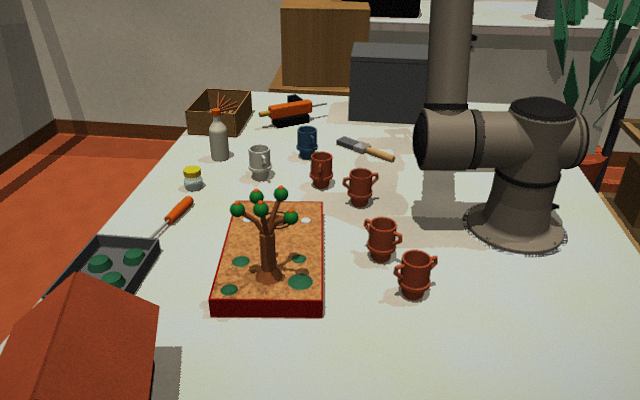

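The scene shows four terracotta urns (around (301,220), (294,178), (340,128), (349,102)), blue at (259,288), white at (357,275), socket at (401,182) and stones at about (376,171) and (426,194). I'll zoom in for exact pixels.

Run:
```python
import cv2,numpy as np
a=cv2.imread('pics/scene0.png'); b=cv2.imread('pics/side0.png')
A=cv2.resize(a[150:270,250:450],None,fx=4,fy=4,interpolation=cv2.INTER_CUBIC)
cv2.imwrite('pics/z1.png',A[:480,:800])
from h import *
c=load('scene0')
for n,u,v in [('A',301,208),('B',294,167),('C',340,119),('D',349,94),('blue',258,276),('white',357,261)]: print(n,onz(c,u,v,.088))
for n,u,v in [('sock',401,182),('s1',376,171),('s2',426,194),('tree',440,140)]: print(n,onz(c,u,v,.042))
```

```text
A [ 0.4669865  -0.13062818  0.088     ]
B [ 0.36514845 -0.05303848  0.088     ]
C [0.31642169 0.15544972 0.088     ]
D [0.25438869 0.26200312 0.088     ]
blue [ 0.52893549 -0.296655    0.088     ]
white [ 0.63447003 -0.15387011  0.088     ]
sock [0.54440749 0.11251921 0.042     ]
s1 [0.47834222 0.10349107 0.042     ]
s2 [0.60877287 0.11846693 0.042     ]
tree [0.52464352 0.31029044 0.042     ]
```

View pics/z1.png

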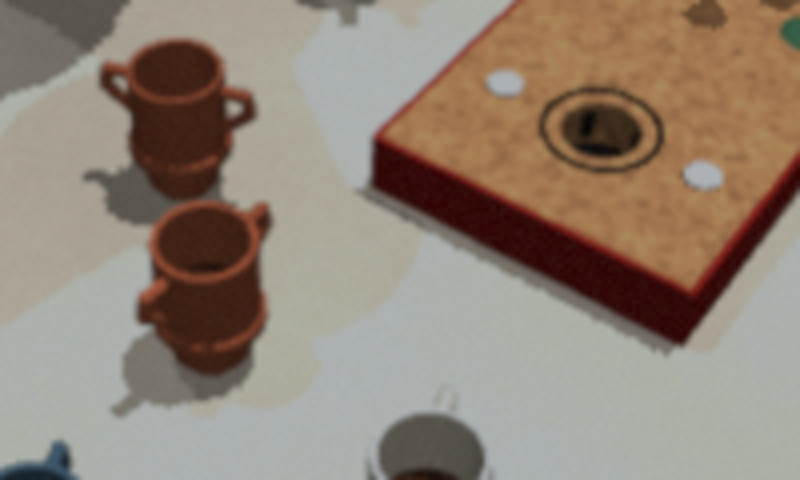

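Run:
```python
from h import *
c=load('scene0'); d=load('side0')
S=lambda x,y:(250+(x-.0)/4,150+y/4)
A=onz(c,*S(205,242),.088); h1=onz(c,*S(262,212),.082); h2=onz(c,*S(150,297),.080)
s1=onz(c,*S(505,83),.042); s2=onz(c,*S(703,175),.042); k=onz(c,*S(601,129),.042)
print(A,h1,h2,np.arctan2(*(h1-h2)[1::-1]),np.linalg.norm(h1-h2))
v=s2-s1; print(s1,s2,k,np.arctan2(v[1],v[0]),np.linalg.norm(v),(s1+s2)/2)
for n,p in [('A',A),('s1',s1),('s2',s2),('k',k)]: print(n,'side px',proj(d,p))
# tree balls
def tri(a,b):
    o1,r1=ray(c,*a);o2,r2=ray(d,*b);t=np.linalg.lstsq(np.c_[r1,-r2],o2-o1,rcond=None)[0];p,q=o1+r1*t[0],o2+r2*t[1];return (p+q)/2,np.linalg.norm(p-q)
for a in [(436,82),(461,70),(474,90),(451,93)]:
  for b in [(237,210),(256,197),(281,194),(291,217),(262,210)]:
    p,e=tri(a,b)
    if e<.012: print(a,b,np.round(p,3),round(e,4))
```

```text
[ 0.4723006  -0.13511956  0.088     ] [ 0.47451491 -0.09660263  0.082     ] [ 0.47327783 -0.17464457  0.08      ] 1.5549460940821915 0.07807737010554393
[0.47822186 0.10459557 0.042     ] [0.60791502 0.11875799 0.042     ] [0.54363755 0.11065924 0.042     ] 0.10876847155308893 0.13046413415406868 [0.54306844 0.11167678 0.042     ]
A side px (320.66375111461053, 155.76593741552463)
s1 side px (305.54914602978334, 220.93625168615833)
s2 side px (247.07404309874164, 220.08645650237963)
k side px (276.1658921333664, 220.24251963868772)
(436, 82) (281, 194) [0.498 0.279 0.211] 0.0001
(436, 82) (291, 217) [0.476 0.318 0.188] 0.0043
(461, 70) (256, 197) [0.529 0.33  0.232] 0.0027
(461, 70) (262, 210) [0.517 0.352 0.22 ] 0.0019
(474, 90) (237, 210) [0.569 0.326 0.2  ] 0.0048
(451, 93) (256, 197) [0.542 0.278 0.201] 0.0036
(451, 93) (262, 210) [0.53  0.299 0.187] 0.0013
```

Run:
```python
import cv2
b=cv2.imread('pics/side0.png'); cv2.imwrite('pics/z2.png',cv2.resize(b[130:280,210:410],None,fx=4,fy=4,interpolation=cv2.INTER_CUBIC))
```

```text
(no output)
```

View pics/z2.png

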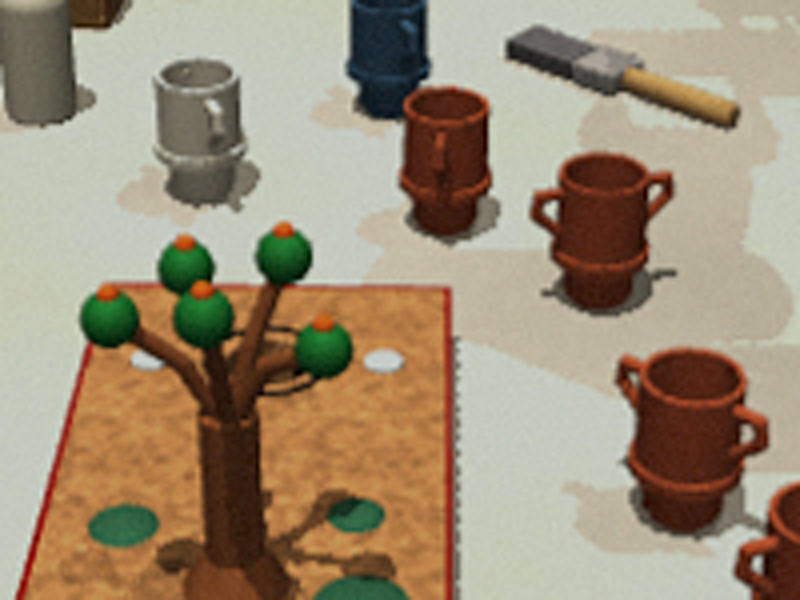

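Both views agree: target urn A is at about (0.472,-0.135) with handles near ±y. The socket is at (0.543,0.111) with the stone line at yaw ≈0.11. I'll move above the urn now.

The manual's scale: shifts go in shares of 0.2 m and turns go in shares of 180 degrees. Converting my numbers, 0.03 m / 0.2 = 0.15, -0.0194 m / 0.2 = -0.097.

Request:
{"method": "move_tool", "body": {"ticks": [{"pos":[0.15,-0.097,0]},{"pos":[0.15,-0.097,0]},{"pos":[0.15,-0.097,0]},{"pos":[0.15,-0.097,0]},{"pos":[0.15,-0.097,0]},{"pos":[0.15,-0.097,0]},{"pos":[0.15,-0.097,0]}], "finger_gap": 0.092}}

```text
time: 0.73
tool_pos: [0.3053, -0.3191, 0.4046]
tool_rot: [-3.141, 0.0, 0.265]
contact_force: [0.7, -0.1, 0.5]
opening: 0.0915
grip_force: 0.0
```

Request:
{"method": "move_tool", "body": {"ticks": [{"pos":[0.15,-0.097,0]},{"pos":[0.15,-0.097,0]},{"pos":[0.15,-0.097,0]},{"pos":[0.15,-0.097,0]},{"pos":[0.15,-0.097,0]},{"pos":[0.15,-0.097,0]},{"pos":[0.15,-0.097,0]}]}}

```text
time: 1.32
tool_pos: [0.4726, -0.133, 0.4046]
tool_rot: [-3.142, 0.0, 0.265]
contact_force: [0.2, -0.8, -0.5]
opening: 0.0916
grip_force: 0.0
```

Request:
{"method": "move_tool", "body": {"ticks": [{"rot":[0,0,-0.0379]},{"rot":[0,0,-0.0379]},{"rot":[0,0,-0.0379]},{"rot":[0,0,-0.0379]},{"rot":[0,0,-0.0379]},{"rot":[0,0,-0.0379]}]}}

```text
time: 1.82
tool_pos: [0.4717, -0.1345, 0.4044]
tool_rot: [-3.141, 0.0, 0.985]
contact_force: [-0.3, 0.9, -0.2]
opening: 0.0918
grip_force: 0.0
```

Request:
{"method": "move_tool", "body": {"ticks": [{"rot":[0,0,-0.0379]},{"rot":[0,0,-0.0379]},{"rot":[0,0,-0.0379]},{"rot":[0,0,-0.0379]},{"rot":[0,0,-0.0379]},{},{}]}}

```text
time: 2.4
tool_pos: [0.4717, -0.1346, 0.4045]
tool_rot: [-3.141, -0.0, 1.57]
contact_force: [-0.3, -1.6, 0.2]
opening: 0.0919
grip_force: 0.0
```

Run:
```python
from h import *
c=snap('wrist','w1'); A=[.4723,-.135,.088]; print(proj(c,A))
cv2.imwrite('pics/w1z.png',cv2.resize(cv2.imread('pics/w1.png'),None,fx=1.25,fy=1.25,interpolation=cv2.INTER_CUBIC))
```

```text
(317.90632802284387, 190.2695929137062)
```

View pics/w1z.png

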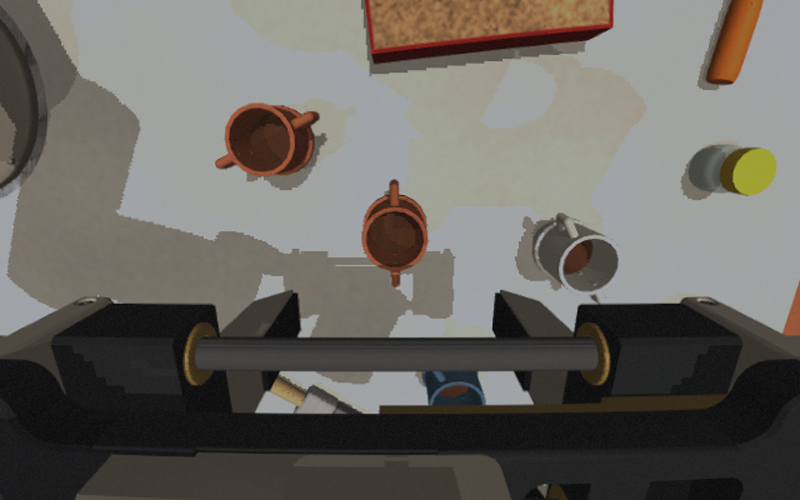

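The wrist view shows the urn rim centred near (395,240) at 1.25x scale, with handle ends at (394,183) and (396,283).

Run:
```python
from h import *
c=load('w1'); g=lambda x,y,z:onz(c,(x+.5)/1.25-.5,(y+.5)/1.25-.5,z)
A=g(395,239.5,.088);a=g(394,183,.08);b=g(396,283,.08);print(A,a,b,np.arctan2(*(a-b)[1::-1]),np.linalg.norm(a-b),(a+b)/2)
```

```text
[ 0.47020903 -0.13632229  0.088     ] [ 0.46943345 -0.09050022  0.08      ] [ 0.47099878 -0.17828907  0.08      ] 1.5886250458168074 0.08780280383429082 [ 0.47021611 -0.13439464  0.08      ]
```

Scaled: 0.03 m / 0.2 = 0.15, -0.0015 m / 0.2 = -0.0075, -0.015 rad / 3.1416 = -0.0048.

Request:
{"method": "move_tool", "body": {"ticks": [{"pos":[-0.005,-0.0075,0.15],"rot":[0,0,-0.0048]},{"pos":[0,0,0.15]},{"pos":[0,0,0.15]},{"pos":[0,0,0.15]},{"pos":[0,0,0.15]},{"pos":[0,0,0.1]},{"pos":[0,0,0.0375]},{}]}}

```text
time: 3.12
tool_pos: [0.4698, -0.1355, 0.2257]
tool_rot: [-3.138, -0.002, 1.587]
contact_force: [-0.9, 0.7, -0.1]
opening: 0.0921
grip_force: 0.0
```

Request:
{"method": "move_tool", "body": {"ticks": [{},{},{},{},{},{},{},{}], "finger_gap": 0.04, "squeeze": 40}}

```text
time: 3.78
tool_pos: [0.4703, -0.1357, 0.2278]
tool_rot: [3.141, 0.001, 1.589]
contact_force: [-1.1, 0.3, 5.7]
opening: 0.0563
grip_force: 40.0
```

Request:
{"method": "move_tool", "body": {"ticks": [{},{},{},{}]}}

```text
time: 4.12
tool_pos: [0.4703, -0.1357, 0.2277]
tool_rot: [3.141, 0.0, 1.589]
contact_force: [-0.3, 0.7, 5.5]
opening: 0.0561
grip_force: 40.0
```

Scaled: -0.03 m / 0.2 = -0.15, -0.025 m / 0.2 = -0.125.

Request:
{"method": "move_tool", "body": {"ticks": [{"pos":[0,0,-0.075]},{"pos":[0,0,-0.125]},{"pos":[0,0,-0.15]},{"pos":[0,0,-0.1]},{}]}}

```text
time: 4.53
tool_pos: [0.4711, -0.136, 0.3208]
tool_rot: [3.135, 0.003, 1.589]
contact_force: [0.6, 0.1, -1.6]
opening: 0.0561
grip_force: 40.0
```

Request:
{"method": "move_tool", "body": {"ticks": [{"pos":[0.1,0.03,0]},{"pos":[0.175,0.055,0]},{"pos":[0.2,0.0625,0]},{"pos":[0.2,0.0625,0]},{"pos":[0.2,0.0625,0]},{"pos":[0.175,0.0575,0]},{"pos":[0.125,0.0425,0]},{"pos":[0.0535,0.015,0]}]}}

```text
time: 5.2
tool_pos: [0.5433, 0.1141, 0.3156]
tool_rot: [-3.14, -0.001, 1.592]
contact_force: [-1.4, 0.3, -1.6]
opening: 0.056
grip_force: 40.0
```

Request:
{"method": "move_tool", "body": {"ticks": [{"rot":[0,0,-0.0146]},{"rot":[0,0,-0.0146]},{},{}]}}

```text
time: 5.53
tool_pos: [0.5428, 0.1102, 0.3162]
tool_rot: [-3.14, 0.0, 1.679]
contact_force: [-0.4, -0.2, -1.1]
opening: 0.0563
grip_force: 40.0
```

Run:
```python
from h import *
for n in ['scene','side','wrist']: snap(n,n+'2')
f=lambda t,y,x:cv2.resize(cv2.imread(f'pics/{t}2.png')[y:y+150,x:x+200],(400,300),interpolation=cv2.INTER_CUBIC)
w=cv2.resize(cv2.imread('pics/wrist2.png'),(800,500))[0:300]
cv2.imwrite('pics/m2.png',np.vstack([np.hstack([f('scene',80,310),f('side',120,190)]),w]))
```

```text
(no output)
```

View pics/m2.png

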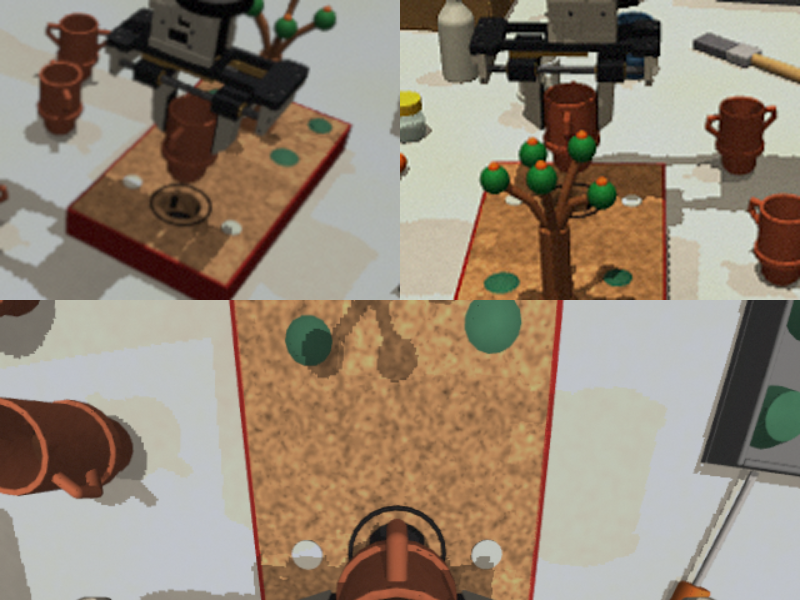

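The wrist view shows the urn held square, its front handle over the ring, and the stones at about (307,255) and (487,254) at 1.25x scale. I'll refine the socket from these.

Run:
```python
from h import *
T={}
for t,pts in [('wrist2',[(245.5,203.5),(389,203)]),('scene0',[(376.2,170.7),(425.8,193.8)]),('side0',[(305.5,220),(247,219.5)])]:
    c=load(t); im=c['image'].astype(int); P=[]
    for u,v in pts:
        u0,v0=int(u)-14,int(v)-14; w=im[v0:v0+29,u0:u0+29]
        m=((w.max(2)-w.min(2)<45)&(w.min(2)>110)).astype(np.uint8)
        n,l,s,ce=cv2.connectedComponentsWithStats(m)
        i=min(range(1,n),key=lambda i:np.hypot(*(ce[i]-14))+(100 if s[i,4]<8 else 0)); q=ce[i]+[u0,v0]
        P.append(onz(c,*q,.043)); print(t,q,s[i,4])
    v=P[1]-P[0]
    print(np.round((P[0]+P[1])/2,4),np.arctan2(v[1],v[0])%np.pi,np.linalg.norm(v))
c=load('wrist2'); s=robot.observe(); print(s['tool_pos'],s['tool_rot'])
# held handle direction in wrist image (expected px of home handle tip)
```

```text
wrist2 [245.22939866 203.21826281] 449
wrist2 [389.0812065  202.56612529] 431
[0.5426 0.109  0.043 ] 0.11291446950127561 0.13002762067877152
scene0 [375.83636364 170.25454545] 55
scene0 [425.48333333 193.38333333] 60
[0.5422 0.1114 0.043 ] 0.10702362307939929 0.13097126710776538
side0 [305.31818182 219.93181818] 44
side0 [245.77777778 219.96296296] 27
[0.5448 0.1111 0.043 ] 0.13633908895935004 0.13260729571265106
[0.54299637 0.1101816  0.31684444] [-3.14095210e+00  1.17554467e-04  1.67903450e+00]
```

Scaled: 0.015 m / 0.2 = 0.075, 0.008 m / 0.2 = 0.04, -0.004 rad / 3.1416 = -0.0013.

Request:
{"method": "move_tool", "body": {"ticks": [{"pos":[0,0,0.075]},{"pos":[0,0,0.075]},{"pos":[0,0,0.04]},{"pos":[0,0,0.025]},{"pos":[0,0,0.025]},{"pos":[0,0,0.02],"rot":[0,0,-0.0013]},{"pos":[0,0,0.015]},{}]}}

```text
time: 6.35
tool_pos: [0.543, 0.1107, 0.2619]
tool_rot: [-3.141, 0.0, 1.685]
contact_force: [0.6, 0.2, -2.6]
opening: 0.0564
grip_force: 40.0
```

Run:
```python
from h import *
s=robot.observe(); print(s['contact_force'],s['torque'],s['tool_pos'])
for n in ['scene','side']: snap(n,n+'3')
f=lambda t,y,x:cv2.resize(cv2.imread(f'pics/{t}3.png')[y:y+150,x:x+100],(400,600),interpolation=cv2.INTER_CUBIC)
cv2.imwrite('pics/m3.png',np.hstack([f('scene',80,350),f('side',120,230)]))
```

```text
[ 0.59844094  0.20170321 -2.56519711] [-0.10262432 -0.12453412  0.02758837] [0.54302889 0.1106865  0.26188597]
```

View pics/m3.png

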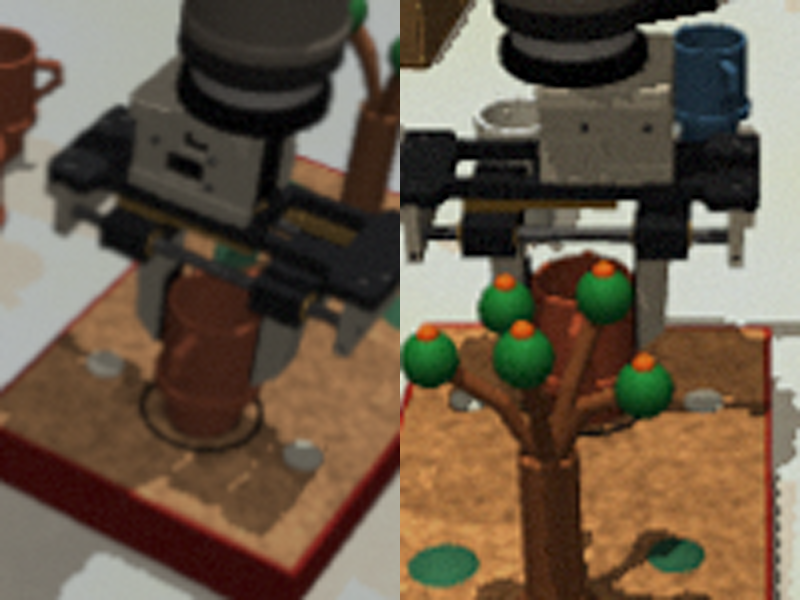

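The foot is in the hole with no contact force, handles across the stone line. Now I'll press and twist at 60 N grip.

Scaled: 0.002 m / 0.2 = 0.01, 0.0015 m / 0.2 = 0.0075, 0.09 rad / 3.1416 = 0.0286.

Request:
{"method": "move_tool", "body": {"ticks": [{},{"pos":[0,0,0.01],"rot":[0,0,0.0191]},{"pos":[0,0,0.01],"rot":[0,0,0.0255]},{"pos":[0,0,0.0075],"rot":[0,0,0.0286]},{"pos":[0,0,0.0075],"rot":[0,0,0.0286]},{"pos":[0,0,0.006],"rot":[0,0,0.0286]},{"pos":[0,0,0.006],"rot":[0,0,0.0286]},{"pos":[0,0,0.006],"rot":[0,0,0.0286]}], "finger_gap": 0.04, "squeeze": 60}}

```text
time: 7.12
tool_pos: [0.5433, 0.1102, 0.2533]
tool_rot: [3.139, 0.001, 1.091]
contact_force: [-3.1, -4.3, 13.2]
opening: 0.0559
grip_force: 60.0
```

Scaled: 0.0011 m / 0.2 = 0.0055, 0.08 rad / 3.1416 = 0.0255.

Request:
{"method": "move_tool", "body": {"ticks": [{"pos":[0,0,0.0055],"rot":[0,0,0.0255]},{"pos":[0,0,0.0055],"rot":[0,0,0.0255]},{"pos":[0,0,0.0055],"rot":[0,0,0.0255]},{"pos":[0,0,0.0055],"rot":[0,0,0.0255]},{"pos":[0,0,0.0055],"rot":[0,0,0.0255]},{"pos":[0,0,0.0055],"rot":[0,0,0.0255]},{"pos":[0,0,0.0055],"rot":[0,0,0.0255]}]}}

```text
time: 7.7
tool_pos: [0.5433, 0.1104, 0.2459]
tool_rot: [3.139, -0.001, 0.532]
contact_force: [-3.4, -2.6, 13.9]
opening: 0.0556
grip_force: 60.0
```

```bash
python3 -c "
from h import *
s=robot.observe();print(s['contact_force'],s['torque'],s['tool_pos'])"
```

```text
[-3.37142456 -2.5787672  13.94880607] [-0.53129418  0.79328497  0.30569485] [0.5433069  0.11036311 0.24593668]
```

Scaled: 0.0011 m / 0.2 = 0.0055, 0.001 m / 0.2 = 0.005, 0.06 rad / 3.1416 = 0.0191.

Request:
{"method": "move_tool", "body": {"ticks": [{"pos":[0,0,0.0055],"rot":[0,0,0.0191]},{"pos":[0,0,0.0055],"rot":[0,0,0.0191]},{"pos":[0,0,0.0055],"rot":[0,0,0.0191]},{"pos":[0,0,0.0055],"rot":[0,0,0.0191]},{"pos":[0,0,0.005],"rot":[0,0,0.0191]},{"pos":[0,0,0.005],"rot":[0,0,0.0191]},{"pos":[0,0,0.0025],"rot":[0,0,0.0191]},{}]}}

```text
time: 8.37
tool_pos: [0.5432, 0.1102, 0.2397]
tool_rot: [3.14, -0.002, 0.112]
contact_force: [-6.8, -4.7, 16.7]
opening: 0.0559
grip_force: 60.0
```

```bash
python3 -c "
from h import *
s=robot.observe();print(s['contact_force'],s['torque'],s['tool_pos'])"
```

```text
[-6.84299617 -4.69624319 16.65001208] [-1.10465308  0.94935996 -0.36247837] [0.54324961 0.11021731 0.23968536]
```

Scaled: 0.001 m / 0.2 = 0.005.

Request:
{"method": "move_tool", "body": {"ticks": [{"pos":[0,0,0.005]},{"pos":[0,0,0.005]},{"pos":[0,0,0.005]},{}]}}

```text
time: 8.7
tool_pos: [0.5431, 0.1102, 0.2396]
tool_rot: [3.14, -0.004, 0.114]
contact_force: [-14.4, -5.6, 40.0]
opening: 0.0561
grip_force: 60.0
```

Run:
```python
from h import *
s=robot.observe(); print(s['contact_force'],s['torque'])
for n in ['scene','side','wrist']: snap(n,n+'4')
f=lambda t,y,x:cv2.resize(cv2.imread(f'pics/{t}4.png')[y:y+80,x:x+107],(400,300),interpolation=cv2.INTER_CUBIC)
w=cv2.resize(cv2.imread('pics/wrist4.png'),(800,500))[0:300]
cv2.imwrite('pics/m4.png',np.vstack([np.hstack([f('scene',130,345),f('side',160,225)]),w]))
```

```text
[-14.44345744  -5.56090879  40.0456048 ] [-1.31941595  2.40406769 -0.64115845]
```

View pics/m4.png

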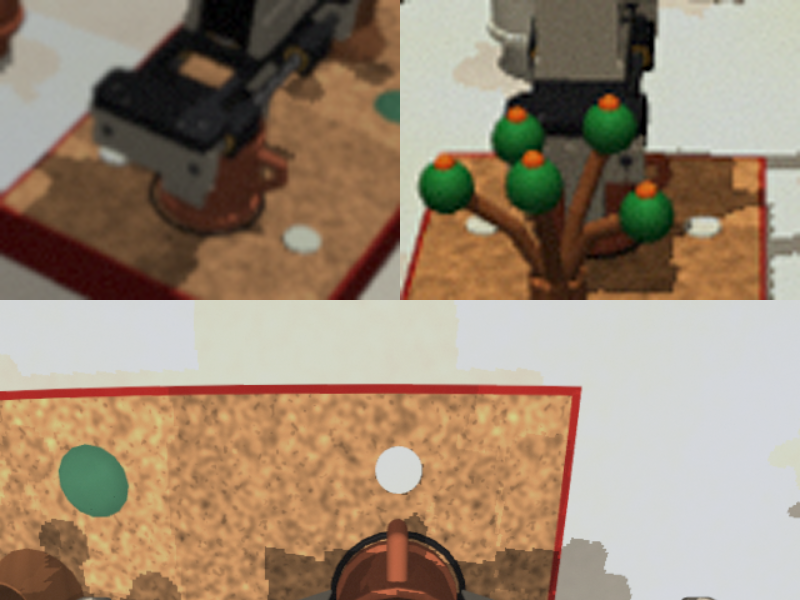

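The shoulder is home: force rose to 40 N with no further travel. In the wrist view the handle at (398,540) lines up with the stone at (398,470). I'll unload, release and retreat.

Scaled: -0.001 m / 0.2 = -0.005.

Request:
{"method": "move_tool", "body": {"ticks": [{"pos":[0,0,-0.005]},{"pos":[0,0,-0.005]},{"pos":[0,0,-0.005]},{}]}}

```text
time: 9.18
tool_pos: [0.5433, 0.1101, 0.2397]
tool_rot: [3.14, -0.002, 0.114]
contact_force: [-5.7, -3.6, 15.9]
opening: 0.0562
grip_force: 60.0
```

Request:
{"method": "move_tool", "body": {"ticks": [{},{},{},{},{},{},{},{}], "finger_gap": 0.092}}

```text
time: 9.85
tool_pos: [0.5431, 0.1107, 0.2368]
tool_rot: [3.142, 0.0, 0.115]
contact_force: [-0.2, 0.1, 0.0]
opening: 0.0919
grip_force: 0.0
```

Request:
{"method": "move_tool", "body": {"ticks": [{"pos":[0,0,-0.025]},{"pos":[0,0,-0.075]},{"pos":[0,0,-0.15]},{"pos":[0,0,-0.15]},{"pos":[0,0,-0.15]},{"pos":[0,0,-0.15]},{"pos":[0,0,-0.1]},{}]}}

```text
time: 10.52
tool_pos: [0.5436, 0.1108, 0.4024]
tool_rot: [3.141, -0.009, 0.115]
contact_force: [1.1, -0.4, 0.5]
opening: 0.0919
grip_force: 0.0
```

Run:
```python
from h import *
for n in ['scene','side','wrist']: snap(n,n+'5')
f=lambda t,y,x:cv2.resize(cv2.imread(f'pics/{t}5.png')[y:y+80,x:x+107],(400,300),interpolation=cv2.INTER_CUBIC)
w=cv2.resize(cv2.imread('pics/wrist5.png'),(800,500))[0:300]
cv2.imwrite('pics/m5.png',np.vstack([np.hstack([f('scene',130,345),f('side',160,225)]),w]))
```

```text
(no output)
```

View pics/m5.png

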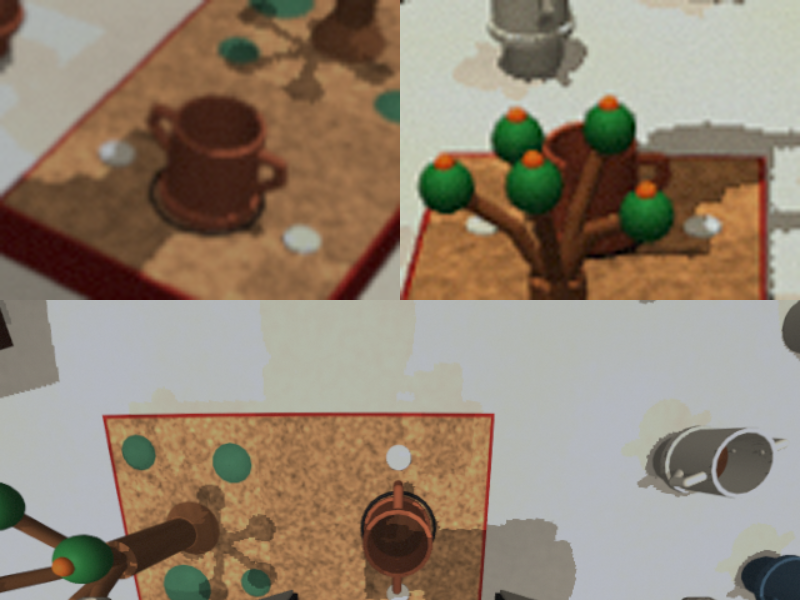

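The urn sits upright on the cork. Its handles at (398,490) and (397,583) line up with the stones at (398,458) and (398,592). White and blue are undisturbed.

```bash
python3 -c "
from cell import robot
print(robot.hand_in())"
```

```text
the job is handed in; nothing more can be done
None
```

The terracotta urn is pressed and twisted fully home in the socket, upright with its handles pointing at the two white stones, and released; the white and blue urns were left alone, and the job was handed in at about 11 s on the robot's clock.

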